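# Latch the cake box shut

## Robot

A 6-joint arm with a two-finger parallel gripper is mounted at the origin on the work surface. World frame = base frame: x ahead of the robot, y to its left, z up, the work surface at z = 0. Lengths are in m, angles in rad, forces in N, time in s.
With the tool pointing down it reaches from about 0.225 to 0.875 m from the base axis. Payload 3.4 kg.
Tool frame: the origin (TCP) lies at the very end of the fingers, on their centre line; the grasp point (between the pads) lies 19 mm behind it (grasp_offset is the distance from the TCP to the grasp point, in m); y points along the fingers, z is the direction in which the jaws open and shut, and the axes are right-handed (so a half turn about y gives the same grasp; the last joint's range is limited). The gripper opens to 85 mm and grips with 20 to 120 N. Pads are 22 mm wide; open, the fingers measure 114 mm over their backs; the gripper's body (76 mm by 85 mm) begins 54 mm behind the grasp point. The pads swing forward as they close: fully open they stand 13 mm farther back than shut.
Start: joints at [-1.423, 0.276, 1.505, -0, 1.361, -0.121], TCP at [0.153, -0.554, 0.231] pointing down, gripper open.
Joint ranges: [-2.89, 2.89], [-0.75, 2.08], [0.22, 2.7], [-1.18, 4.32], [0.11, 2.71], [-2.7, 2.7]. Speed limits (rad/s): [2.57, 2.57, 3.14, 3.14, 3.14, 3.14].

## Interface

Orientations are given as a unit quaternion [w, x, y, z].
In Python, from rig import get_state, get_image, sign_off, grasp_offset gives the robot as it stands.
- The arm moves only by the shell command python3 -m jog 'ROWS' [FORCE]. ROWS is JSON, one flat list of numbers, 7 for each row, row after row: the closure in counts, from 0 (fully open) to 255 (shut), then the shift along the tool's x, y, z in cm, then the turn, a rotation vector about the tool's x, y, z in units of 8 degrees (1.0 is 8 degrees). In form: [jaw, tx, ty, tz, rx, ry, rz, jaw, tx, ty, tz, rx, ry, rz, ...]. A call has 1 to 12 rows; each row is the pose to reach, as a shift and turn from the pose commanded when the call began, along the tool's axes at that moment; what a row does not reach only later rows make up. A row lasts 1/8 s, in which the tool goes at most 62.5 mm and 10.7 degrees, less where a joint would pass 70% of its speed; a pose out of reach is approached as far as the arm can. A call with a gripper value outside its range is refused whole. The fingers move at their own pace and stop on an object; FORCE is the grip in N (left out, the last holds). Time passes only in rows, so rows that repeat a pose let the fingers close. It gives the time, the measured TCP pose, the force and the opening at its end, in the units of the state.
- get_state(): the state, without advancing time (a new reading comes with each control period).
- get_image(name): name is "scene" or "top"; returns a dict with "color" (480x640x3 uint8, blue, green, red), "mtx" (3x3 intrinsics, pixels), "R" (3x3) and "t" (3): a world point X has camera coordinates R X + t. Camera axes: x right, y down, z forward; pixel columns grow to the right and rows downward; lengths in m; the calibration is good to about 2 mm. A picture is of the moment at which its call begins. There is no depth.
- sign_off(): hands the job in, once; it reports no verdict.
The state is a dict: "clock": time; "qpos": joint angles; "qd": joint speeds; "effort": joint torques, N m; "position": TCP position; "ee_rot": TCP orientation; "contact_force": force on the tool from outside, world axes, zero at the start; "moment": the same for the moment, N m; "width": finger opening in m.
Only numpy, scipy, OpenCV 4.12 (cv2) and the standard library are available. Lean on these libraries where they do the work, as an engineer would, in place of code of your own. Each camera call takes 0.05 s, during which the arm holds its last target.

## Task

The lid of the large grey cake box stands slightly open on its springy seal. Swing the red-tipped wire hook of its latch in over the keeper on the lid, then press the orange lever all the way down so that the hook pulls the lid tight and the latch stays locked, then let go. The small blue tub beside it is already shut.

Things in the scene. Friction and masses are not known exactly. Their poses are not given: they have to be found in the camera images.
- hook_bar (a point): Centre of the red 8 mm crossbar (64 mm long) of the wire hook, with a red tab standing 15 mm beyond it. The hook, 88 mm long, hangs on a loose pin 52 mm out from the box's front wall, 62 mm above the table. It starts leaning outwards, 28 deg from upright, bar 93 mm out and 140 mm high. Pushed in past the pin (bar under 40 mm out) it falls against the lid's edge by itself, behind the keeper's lip.
- lever_grip (a point): Centre of the rounded end (12 mm thick, 36 mm wide) of the orange lever, which runs 58 mm from its pin. At the start it points out and up at 55 deg, this point 53 mm out from the front wall and 120 mm above the table, inside the swing of the hook's bar; fully pressed it points out and 25 deg down, this point 73 mm out and 47 mm high.
- keeper (a point): Notch of the dark steel keeper on the lid's front edge, where the bar's centre rests when latched: 12 mm out from the front wall, mid-width, 133 mm high at the start, 126 when tight. Shelf 46 mm wide, 21 mm out, 4.5 mm lip at its outer edge. Axes: -x level outwards to hook and lever, y along the wall, z up. Box fixed, 180 deep, 240 wide; lid top 141 mm high at the start.
- latch_lever (a joint): Angle of the orange lever (rad): 0 = raised (start), 1.396 = fully down and locked. It turns about a level pin along the front wall, 20 mm out from the wall and 72 mm above the table. It stays where it is left; under 12 N at its end moves it, and beyond about 1.2 with the lid hooked it is past its dead point and stays locked.

How it is judged:
On the way:
1. the hook's bar is swung in behind the keeper's lip while the lever is still raised (x of hook_bar in the frame of keeper above -0.006 m and value of joint latch_lever below 0.4 rad), for 0.2 s.
At the end, for the whole second after the job is handed in: The lever is pressed fully down (above 1.3 rad of 1.396) and stays there, the hook's bar lies in the keeper's notch (within 10 mm of its middle) and the lid's front is pulled tight (keeper point below 129 mm) (value of joint latch_lever above 1.3 rad and distance between hook_bar and keeper below 0.01 m and height (world z) of keeper below 0.129 m); the robot touches nothing.
It also fails if it takes over 40 s, if anything falls off the work surface, if the arm or the gripper's body presses on something with over 40 N, if the wrist force passes 120 N, or if a joint passes its speed limit or range.

## Working session

There is one attempt and no reset: what is moved stays moved. The work goes in short steps, Python scripts to look and compute and a shell command to move; the robot and the scene stay as the last step left them, time stands still between calls to the robot, and variables do not carry over. Pictures are saved under pics/ and viewed, and the job is handed in when it is done.

```bash
mkdir -p pics; cat > h.py <<'E'
import numpy as np,cv2
from rig import get_state,get_image
E
python3 - <<'E'
from h import *
s=get_state()
for k in s: print(k,s[k])
for n in("scene","top"):
    d=get_image(n);cv2.imwrite(f"pics/{n}0.png",d["color"]);np.savez(f"{n}_cal.npz",m=d["mtx"],R=d["R"],t=d["t"]);print(n,-np.array(d["R"]).T@np.array(d["t"]))
E
```

```text
clock 0.0
qpos [-1.42301310e+00  2.76618918e-01  1.50615371e+00  3.31774660e-06
  1.36069762e+00 -1.20950513e-01]
qd [ 0.00058983 -0.00164298  0.00110535  0.00073712  0.00048782 -0.00072326]
effort [ 7.71495047e-05 -4.16778839e+01 -2.45804644e+01 -1.54647597e-05
  1.09538849e-02 -8.30200548e-06]
position [ 0.15261262 -0.55382158  0.23041787]
ee_rot [ 0.09471804 -0.09473356  0.70139667 -0.70006911]
contact_force [-0.19512979 -1.27287601  0.35679481]
moment [-0.04736458  0.01198622 -0.0275756 ]
width 0.08530635141964865
scene [ 0.90876867 -0.24672362  0.6429457 ]
top [0.54623463 0.02082523 0.80362705]
```

View pics/scene0.png

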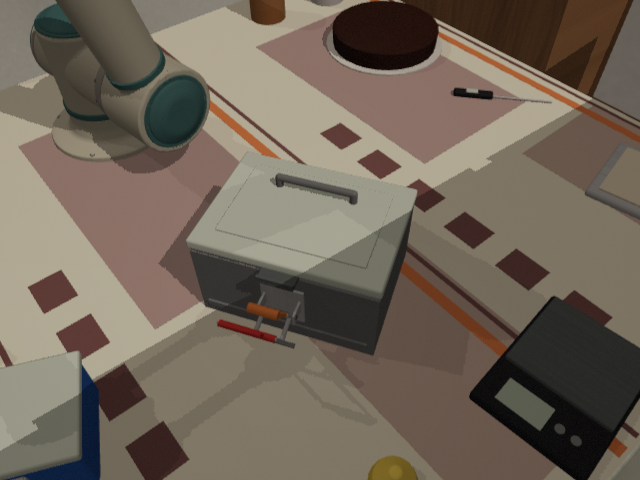

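View pics/top0.png

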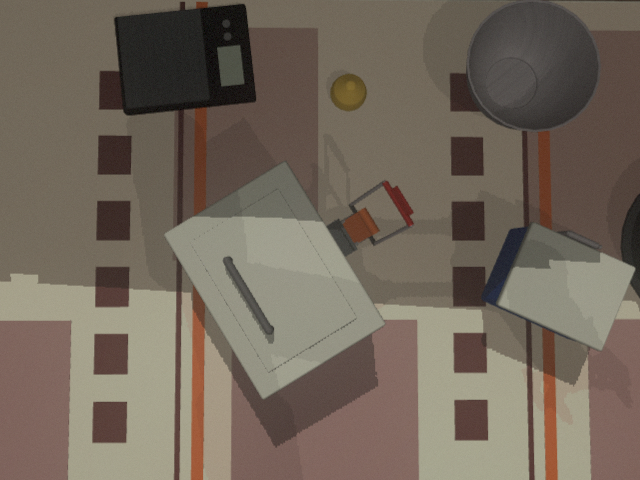

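The top view shows the grey box with lid corners at about (286,163), (383,323), (263,398) and (165,236). The hook's red bar runs from (386,184) to (411,222), and the orange grip is near (360,226). Both face right and up in the image.

```bash
cat >> h.py <<'E'
def ray(n,u,v,z):
    c=np.load(f"{n}_cal.npz");R,t=c["R"],c["t"];o=-R.T@t
    d=R.T@np.linalg.inv(c["m"])@np.array([u,v,1.]);return o+d*(z-o[2])/d[2]
def proj(n,X):
    c=np.load(f"{n}_cal.npz");p=c["m"]@(c["R"]@np.array(X)+c["t"]);return p[:2]/p[2]
E
python3 - <<'E'
from h import *
for u,v in[(286,163),(383,323),(263,398),(165,236)]: print(ray("top",u,v,.141))
print("bar",ray("top",386,185,.14),ray("top",411,223,.14),"grip",ray("top",360,226,.12))
for u,v in[(189,243),(379,295),(415,192),(250,155)]: print("sc",ray("scene",u,v,.141))
im=cv2.imread("pics/top0.png")[140:280,280:440];cv2.imwrite("pics/topc.png",cv2.resize(im,None,fx=5,fy=4.2))
im=cv2.imread("pics/scene0.png")[230:370,180:340];cv2.imwrite("pics/scc.png",cv2.resize(im,None,fx=5,fy=4.2))
E
```

```text
[0.66356784 0.03600077 0.141     ]
[ 0.46223709 -0.08556746  0.141     ]
[0.37061533 0.06397771 0.141     ]
[0.57108105 0.18722043 0.141     ]
bar [ 0.63594927 -0.0908965   0.14      ] [ 0.58763676 -0.12225     0.14      ] grip [ 0.58493169 -0.05989484  0.12      ]
sc [ 0.4703726  -0.08847349  0.141     ]
sc [0.66930619 0.03156791 0.141     ]
sc [0.58135811 0.17838936 0.141     ]
sc [0.38586862 0.05877616 0.141     ]
```

View pics/topc.png

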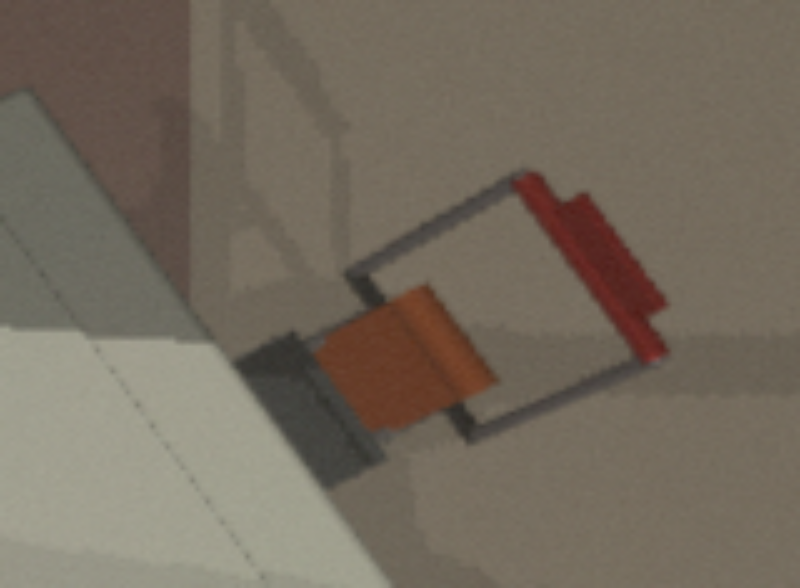

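View pics/scc.png

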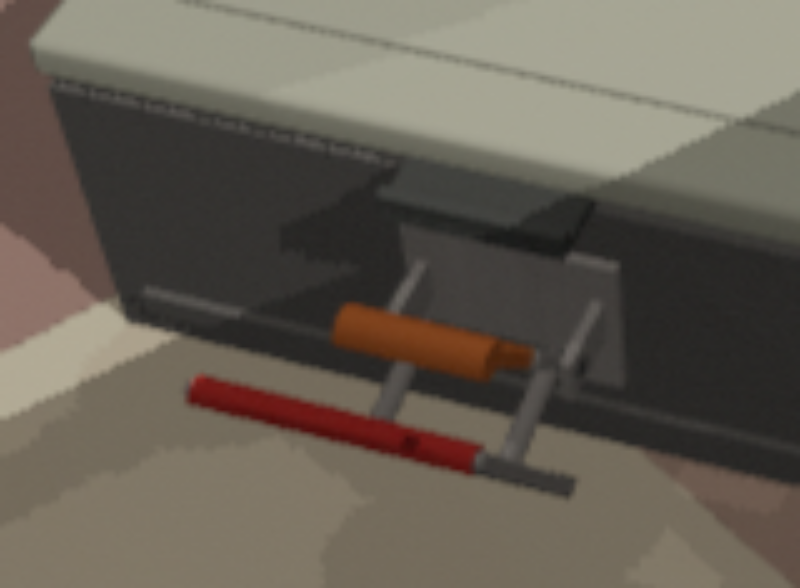

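```bash
cat > fit.py <<'E'
from h import *
from scipy.optimize import least_squares
# local: o=out, s=along u, z
def W(p,o,s,z):
    x,y,a=p;u=np.array([np.cos(a),np.sin(a)]);n=np.array([np.sin(a),-np.cos(a)])
    return np.r_[np.array([x,y])+o*n+s*u,z]
obs=[("top",(.093,.032,.14),(384.4,182.4)),("top",(.093,-.032,.14),(411,225.2)),
("top",(.053,.018,.12),(362.4,210.7)),("top",(.053,-.018,.12),(375.6,232.9)),
("scene",(.053,-.018,.12),(249,307.4)),("scene",(.053,.018,.12),(278,315.7)),
("scene",(.093,-.032,.14),(219,322.9)),("scene",(.093,.032,.14),(295,346.2)),
("top",(0,.12,.141),(286,163)),("top",(0,-.12,.141),(383,323)),("top",(-.18,-.12,.139),(263,398)),("top",(-.18,.12,.139),(165,236)),
("scene",(0,-.12,.141),(189,243)),("scene",(0,.12,.141),(379,295)),("scene",(-.18,.12,.139),(415,192)),("scene",(-.18,-.12,.139),(250,155))]
def f(p): return np.concatenate([proj(n,W(p,*l))-q for n,l,q in obs])
r=least_squares(f,[.56,-.025,.548],loss="soft_l1")
if __name__=="__main__":
    print(r.x,np.degrees(r.x[2]));print(r.fun.reshape(-1,2).round(1))
    for l in obs[:4]:print(l[1],W(r.x,*l[1]))
    np.save("pose.npy",r.x)
E
python3 fit.py
```

```text
[ 0.56516976 -0.02643382  0.54680707] 31.32973711932218
[[  0.3  -1.2]
 [  0.2  -1.1]
 [ -0.6  -2.4]
 [  0.7  -1.1]
 [ -1.1  -0.2]
 [ -0.3   0.2]
 [ -0.5  -0.3]
 [-20.3  -6.7]
 [  0.   -3.2]
 [  2.6  -0.4]
 [ -0.7   0.8]
 [ -1.6  -2.3]
 [ -3.6  -3.6]
 [  1.9  -3. ]
 [  1.9  -5.8]
 [ -3.2  -6.8]]
(0.093, 0.032, 0.14) [ 0.64086033 -0.0892346   0.14      ]
(0.093, -0.032, 0.14) [ 0.58619223 -0.12251221  0.14      ]
(0.053, 0.018, 0.12) [ 0.60810318 -0.06234652  0.12      ]
(0.053, -0.018, 0.12) [ 0.57735237 -0.08106517  0.12      ]
```

```bash
cat > tgt.py <<'E'
from fit import W
from h import *
from scipy.spatial.transform import Rotation as Ro
p=np.load("pose.npy")
def frame(tilt=0,sgn=1):
    a=p[2];u=np.array([np.cos(a),np.sin(a),0]);n=np.array([np.sin(a),-np.cos(a),0]);t=np.radians(tilt)
    y=-np.cos(t)*np.array([0,0,1])-np.sin(t)*n   # pointing down and inwards
    z=sgn*u;x=np.cross(y,z);return np.c_[x,y,z]
def cur():
    s=get_state();q=s["ee_rot"];return np.array(s["position"]),Ro.from_quat(np.r_[q[1:],q[0]]).as_matrix()
def row(o,s,z,tilt=0,sgn=1,c=None):
    P,R=c or cur();X=W(p,o,s,z);d=R.T@(X-P)*100;w=Ro.from_matrix(R.T@frame(tilt,sgn)).as_rotvec()*180/np.pi/8
    return d.round(2),w.round(2)
def loc():
    P,R=cur();a=p[2];d=P[:2]-p[:2]
    s=get_state();y=R[:,1];n=np.array([np.sin(a),-np.cos(a)])
    return dict(o=round(d@n,4),s=round(d@[np.cos(a),np.sin(a)],4),z=round(P[2],4),tilt=round(np.degrees(np.arctan2(-y[:2]@n,-y[2])),1),F=np.round(s["contact_force"],1),clock=s["clock"])
E
python3 - <<'E'
from tgt import *
print(cur()[1].round(2))
for sg in(1,-1): print(sg,row(.16,0,.25,0,sg))
for q in[(500,295),(540,225),(632,270),(600,348)]:print("tub",ray("top",*q,.10))
print("bucket",ray("top",530,65,.1), ray("top",475,90,.15));print(W(p,.16,0,.25))
E
```

```text
[[-0.96 -0.    0.27]
 [-0.27  0.   -0.96]
 [-0.   -1.   -0.  ]]
1 (array([-58.17,  -1.89, -24.51]), array([ 1.000e-02, -1.324e+01, -1.000e-02]))
-1 (array([-58.17,  -1.89, -24.51]), array([0.01, 9.26, 0.01]))
tub [ 0.49374526 -0.24933199  0.1       ]
tub [ 0.58753883 -0.30542294  0.1       ]
tub [ 0.52690353 -0.42896576  0.1       ]
tub [ 0.42308491 -0.38242656  0.1       ]
bucket [ 0.80691956 -0.29665631  0.1       ] [ 0.75575461 -0.2031903   0.15      ]
[ 0.64836377 -0.16310407  0.25      ]
```

```bash
python3 -m jog '[255,0,-4,0,0,0,0, 255,-6,-5,-2.5,0,1,0, 255,-12,-5,-5,0,2,0, 255,-17.5,-5,-7.5,0,3,0, 255,-23,-5,-10,0,4,0, 255,-29,-5,-12.5,0,5,0, 255,-35,-5,-15,0,6,0, 255,-41,-5,-17,0,7,0, 255,-47,-5,-20,0,8,0, 255,-53,-5,-22,0,9,0, 255,-58.2,-5,-24.5,0,9.26,0, 255,-58.2,-5,-24.5,0,9.26,0]' 60; python3 - <<'E'
from tgt import *
print(loc(),row(.13,0,.138,0,-1),row(.115,0,.138,0,-1),get_state()["qpos"])
E
```

```text
clock: 1.6
position: [0.6512, -0.1602, 0.2796]
ee_rot: [-0.346, 0.344, 0.618, -0.617]
contact_force: [-0.7, 0.0, -0.3]
width: -0.0
{'o': np.float64(0.159), 's': np.float64(0.0039), 'z': np.float64(0.2796), 'tilt': np.float64(0.1), 'F': array([-0.7,  0. , -0.3]), 'clock': 1.6} (array([ 2.87, 14.17,  0.38]), array([0.  , 0.03, 0.01])) (array([ 4.37, 14.17,  0.38]), array([0.  , 0.03, 0.01])) [-3.45669854e-01  4.04993785e-01  1.19209912e+00  1.42107794e-03
  1.54591932e+00  2.24442588e+00]
```

```bash
python3 -m jog '[255,1,4,0.4,0,0,0, 255,2,9,0.4,0,0,0, 255,3,13,0.4,0,0,0, 255,3.4,14.2,0.4,0,0,0, 255,3.4,14.2,0.4,0,0,0]'; python3 - <<'E'
from tgt import *
print(loc())
d=get_image("scene");cv2.imwrite("pics/s1.png",d["color"])
E
```

```text
clock: 2.22
position: [0.6273, -0.1371, 0.1393]
ee_rot: [0.347, -0.346, -0.616, 0.617]
contact_force: [-0.0, -0.2, -0.1]
width: 0.0001
{'o': np.float64(0.1269), 's': np.float64(-0.0045), 'z': np.float64(0.1393), 'tilt': np.float64(0.0), 'F': array([-0. , -0.2, -0.1]), 'clock': 2.225}
```

View pics/s1.png

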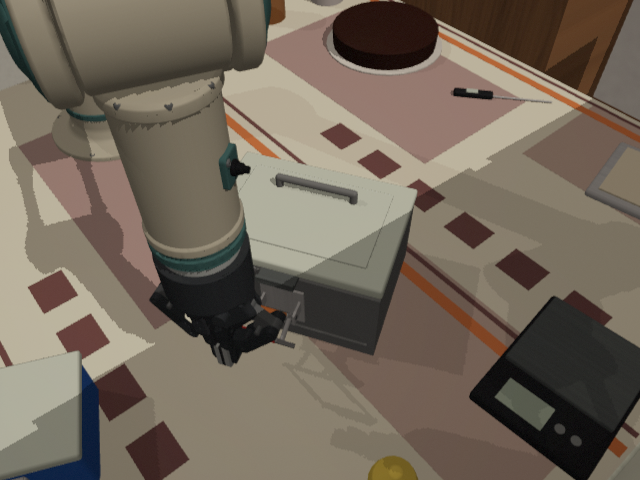

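```bash
python3 -m jog '[255,1,0,-0.45,0,0,0, 255,2,0,-0.45,0,0,0, 255,3,0,-0.45,0,0,0, 255,4,0,-0.45,0,0,0, 255,5,0,-0.45,0,0,0, 255,6,0,-0.45,0,0,0, 255,7,0,-0.45,0,0,0, 255,8,0,-0.45,0,0,0, 255,8,0,-0.45,0,0,0, 255,8,0,-0.45,0,0,0]'; python3 - <<'E'
from tgt import *
print(loc())
d=get_image("scene");cv2.imwrite("pics/s2.png",d["color"])
E
```

```text
clock: 3.52
position: [0.5902, -0.0661, 0.1394]
ee_rot: [0.346, -0.347, -0.616, 0.616]
contact_force: [0.2, -0.3, 0.2]
width: -0.0003
{'o': np.float64(0.0469), 's': np.float64(0.0007), 'z': np.float64(0.1394), 'tilt': np.float64(-0.0), 'F': array([ 0.2, -0.3,  0.2]), 'clock': 3.525}
```

View pics/s2.png

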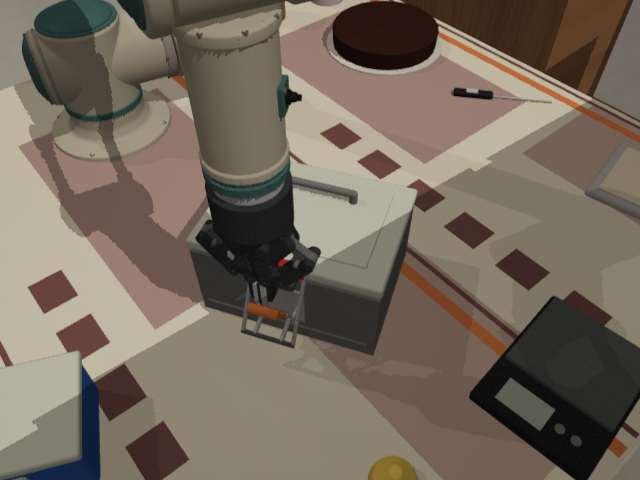

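```bash
python3 - <<'E'
from tgt import *
im=cv2.imread("pics/s2.png")[210:360,180:340];cv2.imwrite("pics/s2c.png",cv2.resize(im,None,fx=4,fy=4,interpolation=cv2.INTER_CUBIC))
for l in[(.012,.032,.14),(.012,-.032,.14),(.03,.032,.147),(.053,0,.12),(.052,.032,.062)]:print(l,((proj("scene",W(p,*l))-[180,210])*4).round())
E
```

```text
(0.012, 0.032, 0.14) [487. 281.]
(0.012, -0.032, 0.14) [277. 224.]
(0.03, 0.032, 0.147) [464. 315.]
(0.053, 0, 0.12) [331. 406.]
(0.052, 0.032, 0.062) [449. 544.]
```

View pics/s2c.png

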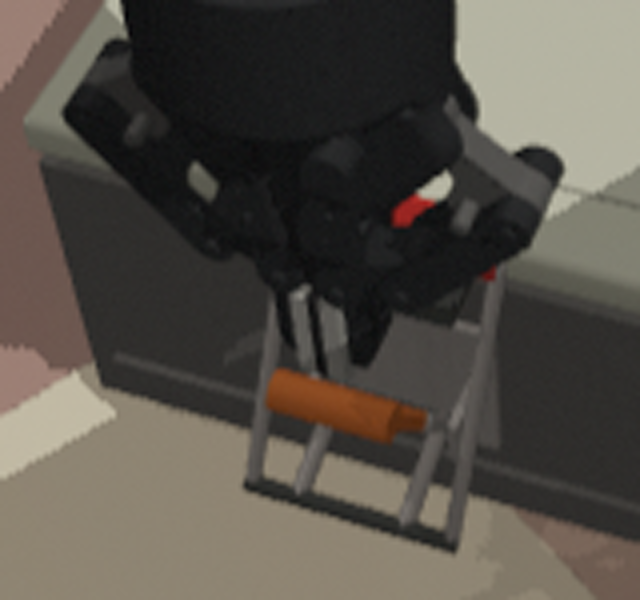

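The crop shows the hook arm's top at (490,275). The prediction for the bar at 12 mm out and 140 mm high was (487,281), so the hook is in. The orange grip is still raised at (330,405).

```bash
python3 - <<'E'
from tgt import *
c=cur()
for th,ti,b in[(55,0,0),(48,0,1),(40,0,1),(32,0,1),(24,0,1),(16,4,1),(8,8,1),(0,12,1),(-8,16,1),(-16,20,1),(-25,20,0),(-25,20,2),(-25,20,4)]:
    t=np.radians(th);k=np.radians(ti);h=.006-b/1000
    print(th,*row(.020+.058*np.cos(t)+h*np.sin(k),0,.072+.058*np.sin(t)+h*np.cos(k),ti,-1,c))
E
```

```text
55 [-0.62  1.38  0.07] [ 0. -0. -0.]
48 [-1.18  1.92  0.07] [ 0. -0. -0.]
40 [-1.74  2.51  0.07] [ 0. -0. -0.]
32 [-2.21  3.16  0.07] [ 0. -0. -0.]
24 [-2.59  3.88  0.07] [ 0. -0. -0.]
16 [-2.9   4.64  0.07] [ 0.  -0.  -0.5]
8 [-3.11  5.43  0.07] [ 0. -0. -1.]
0 [-3.2   6.25  0.07] [ 0.  -0.  -1.5]
-8 [-3.17  7.06  0.07] [ 0. -0. -2.]
-16 [-3.04  7.86  0.07] [ 0.  -0.  -2.5]
-25 [-2.75  8.62  0.07] [ 0.  -0.  -2.5]
-25 [-2.69  8.81  0.07] [ 0.  -0.  -2.5]
-25 [-2.62  9.    0.07] [ 0.  -0.  -2.5]
```

```bash
python3 -m jog '[255,-0.5,1.2,0.07,0,0,0, 255,-0.8,1.6,0.07,0,0,0, 255,-1.1,1.95,0.07,0,0,0, 255,-1.4,2.25,0.07,0,0,0, 255,-1.7,2.55,0.07,0,0,0, 255,-1.95,2.85,0.07,0,0,0, 255,-2.2,3.2,0.07,0,0,0]'; python3 - <<'E'
from tgt import *
print(loc())
d=get_image("scene");cv2.imwrite("pics/s3.png",cv2.resize(d["color"][210:360,180:340],None,fx=4,fy=4,interpolation=cv2.INTER_CUBIC))
E
```

```text
clock: 4.45
position: [0.6024, -0.0875, 0.1083]
ee_rot: [0.345, -0.348, -0.616, 0.617]
contact_force: [0.7, -5.1, 5.0]
width: 0.0002
{'o': np.float64(0.0715), 's': np.float64(0.0001), 'z': np.float64(0.1083), 'tilt': np.float64(-0.3), 'F': array([ 0.7, -5.1,  5. ]), 'clock': 4.45}
```

View pics/s3.png

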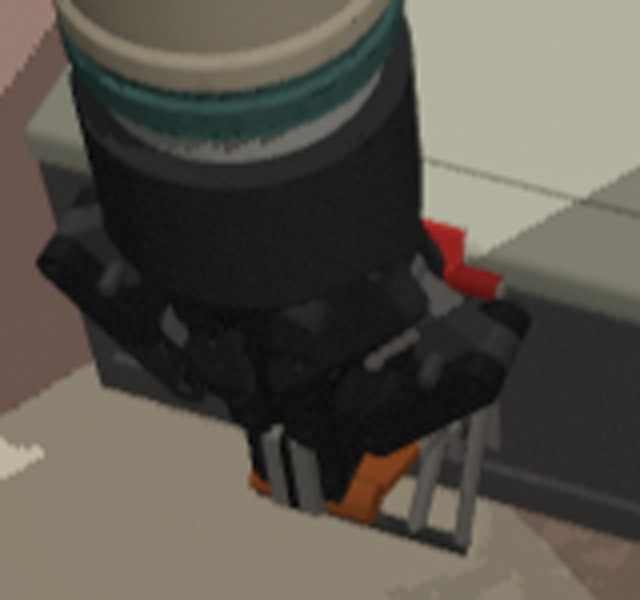

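The bar (red, about (460,270)) stays behind the keeper, and the lever is going down under the fingertips. Continuing.

```bash
python3 - <<'E'
from tgt import *
c=cur()
for th,ti,b in[(24,4,1),(16,8,1),(8,12,1),(0,16,1),(-8,18,1),(-16,20,1),(-25,20,0),(-25,20,2),(-25,20,4)]:
    t=np.radians(th);k=np.radians(ti);h=.006-b/1000
    print(th,*row(.020+.058*np.cos(t)+h*np.sin(k),0,.072+.058*np.sin(t)+h*np.cos(k),ti,-1,c))
E
```

```text
24 [-0.18  0.72  0.  ] [ 0.01 -0.   -0.53]
16 [-0.49  1.48  0.01] [ 0.01 -0.   -1.03]
8 [-0.69  2.28  0.01] [ 0.01 -0.   -1.53]
0 [-0.78  3.1   0.01] [ 0.01 -0.   -2.03]
-8 [-0.73  3.91  0.01] [ 0.01 -0.   -2.28]
-16 [-0.58  4.7   0.01] [ 0.01 -0.   -2.53]
-25 [-0.29  5.46  0.01] [ 0.01 -0.   -2.53]
-25 [-0.22  5.65  0.01] [ 0.01 -0.   -2.53]
-25 [-0.15  5.84  0.01] [ 0.01 -0.   -2.53]
```

```bash
python3 -m jog '[255,-0.1,0.35,0,0,0,-0.25, 255,-0.2,0.7,0,0,0,-0.5, 255,-0.35,1.1,0,0,0,-0.8, 255,-0.5,1.5,0,0,0,-1, 255,-0.6,1.9,0,0,0,-1.3, 255,-0.7,2.3,0,0,0,-1.5, 255,-0.75,2.7,0,0,0,-1.8, 255,-0.75,3.1,0,0,0,-2]'; python3 - <<'E'
from tgt import *
print(loc())
d=get_image("scene");cv2.imwrite("pics/s4.png",cv2.resize(d["color"][210:360,180:340],None,fx=4,fy=4,interpolation=cv2.INTER_CUBIC))
c=cur()
for th,ti,b in[(-8,18,1),(-16,20,1),(-25,20,0),(-25,20,2),(-25,20,4)]:
    t=np.radians(th);k=np.radians(ti);h=.006-b/1000
    print(th,*row(.020+.058*np.cos(t)+h*np.sin(k),0,.072+.058*np.sin(t)+h*np.cos(k),ti,-1,c))
E
```

```text
clock: 5.5
position: [0.6045, -0.0914, 0.0756]
ee_rot: [-0.43, 0.256, 0.659, -0.561]
contact_force: [0.7, -2.1, 1.4]
width: -0.0001
{'o': np.float64(0.0759), 's': np.float64(-0.0002), 'z': np.float64(0.0756), 'tilt': np.float64(16.2), 'F': array([ 0.7, -2.1,  1.4]), 'clock': 5.5}
-8 [-0.5   0.46 -0.08] [-0.01 -0.01 -0.21]
-16 [-0.58  1.26 -0.08] [-0.01 -0.01 -0.46]
-25 [-0.52  2.07 -0.08] [-0.01 -0.01 -0.46]
-25 [-0.5   2.27 -0.08] [-0.01 -0.01 -0.46]
-25 [-0.49  2.47 -0.08] [-0.01 -0.01 -0.46]
```

View pics/s4.png

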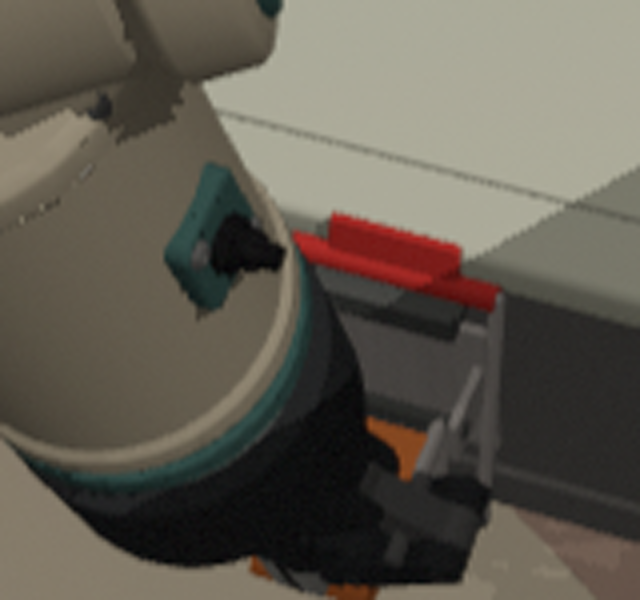

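```bash
python3 -m jog '[255,-0.3,0.3,0,0,0,-0.2, 255,-0.5,0.7,0,0,0,-0.4, 255,-0.55,1.0,0,0,0,-0.5, 255,-0.58,1.3,0,0,0,-0.5, 255,-0.57,1.6,0,0,0,-0.5, 255,-0.55,1.9,0,0,0,-0.5, 255,-0.53,2.1,0,0,0,-0.5]'; python3 - <<'E'
from tgt import *
print(loc())
d=get_image("scene");cv2.imwrite("pics/s5.png",cv2.resize(d["color"][210:360,180:340],None,fx=4,fy=4,interpolation=cv2.INTER_CUBIC))
c=cur()
for th,ti,b in[(-25,20,0),(-25,20,2),(-25,20,4)]:
    t=np.radians(th);k=np.radians(ti);h=.006-b/1000
    print(th,*row(.020+.058*np.cos(t)+h*np.sin(k),0,.072+.058*np.sin(t)+h*np.cos(k),ti,-1,c))
E
```

```text
clock: 6.42
position: [0.6042, -0.0907, 0.0547]
ee_rot: [-0.448, 0.234, 0.667, -0.547]
contact_force: [-0.3, -0.3, -0.9]
width: -0.0004
{'o': np.float64(0.0751), 's': np.float64(-0.0001), 'z': np.float64(0.0547), 'tilt': np.float64(20.0), 'F': array([-0.3, -0.3, -0.9]), 'clock': 6.425}
-25 [-0.01  0.14 -0.02] [-0. -0.  0.]
-25 [-0.01  0.34 -0.02] [-0. -0.  0.]
-25 [-0.01  0.54 -0.02] [-0. -0.  0.]
```

View pics/s5.png

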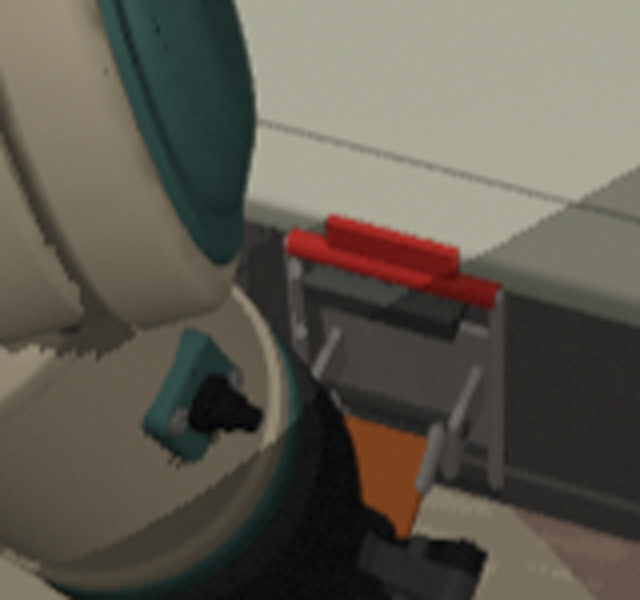

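```bash
python3 -m jog '[255,0,0.15,0,0,0,0, 255,0,0.3,0,0,0,0, 255,0,0.45,0,0,0,0, 255,0,0.5,0,0,0,0]'; python3 -c "
from tgt import *
print(loc())"
```

```text
clock: 6.98
position: [0.604, -0.0902, 0.0523]
ee_rot: [-0.447, 0.235, 0.667, -0.547]
contact_force: [-1.2, -3.0, 11.8]
width: 0.0001
{'o': np.float64(0.0746), 's': np.float64(0.0001), 'z': np.float64(0.0523), 'tilt': np.float64(19.9), 'F': array([-1.2, -3. , 11.8]), 'clock': 6.975}
```

```bash
python3 -m jog '[255,0,0.15,0,0,0,0, 255,0,0.3,0,0,0,0, 255,0,0.45,0,0,0,0, 255,0,0.45,0,0,0,0]'; python3 - <<'E'
from tgt import *
print(loc())
d=get_image("scene");cv2.imwrite("pics/s6.png",cv2.resize(d["color"][210:360,180:340],None,fx=4,fy=4,interpolation=cv2.INTER_CUBIC))
E
```

```text
clock: 7.48
position: [0.6042, -0.09, 0.0519]
ee_rot: [-0.446, 0.236, 0.668, -0.547]
contact_force: [-2.4, -5.2, 28.3]
width: 0.0002
{'o': np.float64(0.0746), 's': np.float64(0.0002), 'z': np.float64(0.0519), 'tilt': np.float64(19.7), 'F': array([-2.4, -5.2, 28.3]), 'clock': 7.475}
```

View pics/s6.png

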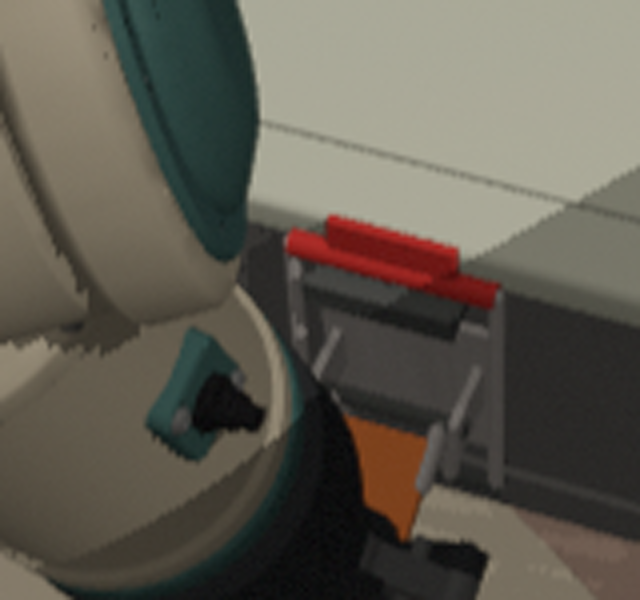

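The lever is on a hard stop: 28 N, with almost no further travel. Backing off along the tool axis, up and outwards.

```bash
python3 -m jog '[255,0,-1,0,0,0,0, 255,0,-2,0,0,0,0, 255,-1,-5,0,0,0,0, 255,-3,-10,0,0,0,0, 255,-5,-15,0,0,0,0, 255,-8,-18,0,0,0,0, 255,-10,-20,0,0,0,0, 255,-10,-20,0,0,0,0]'; python3 - <<'E'
from tgt import *
print(loc())
for n in("scene","top"):
    d=get_image(n)["color"];cv2.imwrite(f"pics/{n}7f.png",d)
    c=d[210:360,180:340] if n=="scene" else d[140:290,280:440]
    cv2.imwrite(f"pics/{n}7.png",cv2.resize(c,None,fx=4,fy=4,interpolation=cv2.INTER_CUBIC))
for l in[(.012,.032,.126),(.012,-.032,.126),(.073,.018,.047),(.073,-.018,.047)]:print(l,((proj("scene",W(p,*l))-[180,210])*4).round(),((proj("top",W(p,*l))-[280,140])*4).round())
E
```

```text
clock: 8.52
position: [0.6878, -0.2287, 0.1988]
ee_rot: [-0.448, 0.235, 0.667, -0.547]
contact_force: [0.1, -0.1, -0.7]
width: -0.0003
{'o': np.float64(0.2365), 's': np.float64(-0.0004), 'z': np.float64(0.1988), 'tilt': np.float64(19.9), 'F': array([ 0.1, -0.1, -0.7]), 'clock': 8.525}
(0.012, 0.032, 0.126) [489. 311.] [199. 300.]
(0.012, -0.032, 0.126) [282. 254.] [302. 470.]
(0.073, 0.018, 0.047) [381. 615.] [350. 263.]
(0.073, -0.018, 0.047) [270. 580.] [402. 348.]
```

View pics/scene7.png

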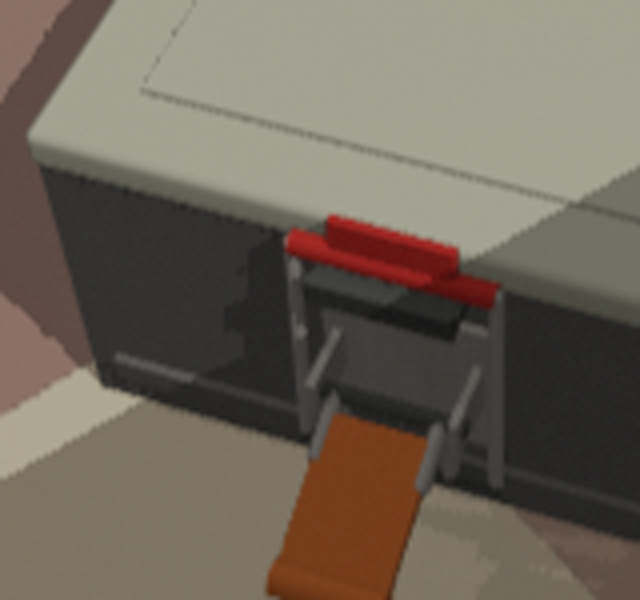

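View pics/top7.png

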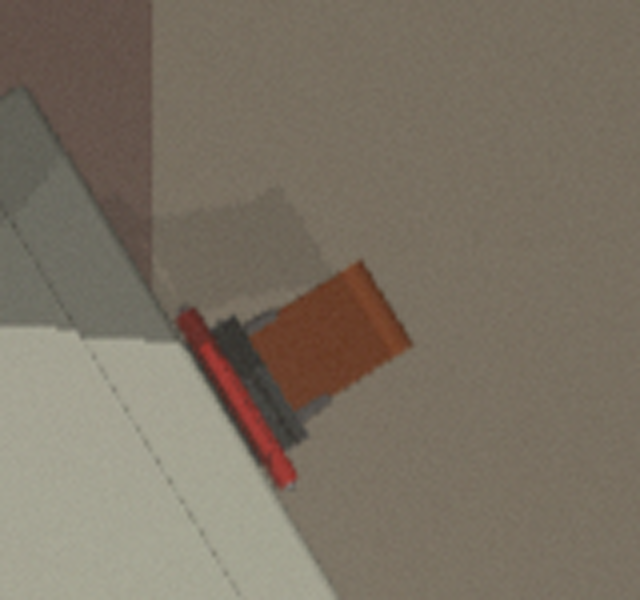

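```bash
python3 - <<'E'
from tgt import *
from scipy.optimize import least_squares
a=p[2]
def tri(ps,pt):
    r=least_squares(lambda q:np.r_[proj("scene",W(p,*q))-ps,proj("top",W(p,*q))-pt],[.01,0,.126]);return r.x.round(4),r.fun.round(1)
S=lambda u,v:np.array([180+u/4,210+v/4]);T=lambda u,v:np.array([280+u/4,140+v/4])
print("bar+",tri(S(496,295),T(187,314)));print("bar-",tri(S(290,242),T(286,480)))
print("grip+",tri(S(385,597),T(365,270)),"grip-",tri(S(272,580),T(407,342)))
# lid drop
A=cv2.imread("pics/scene0.png",0).astype(np.float32);B=cv2.imread("pics/scene7f.png",0).astype(np.float32)
for x,y in[(300,265),(340,275),(355,285)]:
    A1=A[y-5:y+25,x:x+20];
    res=[(float(np.abs(cv2.warpAffine(B,np.float32([[1,0,0],[0,1,-dy]]),(640,480))[y-5:y+25,x:x+20]-A1).mean()),dy) for dy in np.arange(-2,6,.25)]
    print(x,min(res))
l=W(p,0,.08,.141);print(proj("scene",l),proj("scene",l-[0,0,.007])-proj("scene",l))
E
```

```text
bar+ (array([0.0061, 0.0311, 0.1256]), array([-0.7,  0. , -0.7, -0.5]))
bar- (array([ 0.0059, -0.0322,  0.1242]), array([ 0.1, -0. ,  0.1,  0.1]))
grip+ (array([0.073 , 0.0167, 0.0568]), array([-2.5,  0.1, -2.5, -1.7])) grip- (array([ 0.0747, -0.0165,  0.0509]), array([-0.3,  0. , -0.3, -0.2]))
300 (8.02416706085205, np.float64(0.75))
340 (4.019999980926514, np.float64(2.75))
355 (5.261666774749756, np.float64(2.5))
[346.02881056 282.60640634] [-0.18084841  3.76870644]
```

```bash
python3 - <<'E'
from tgt import *
A=cv2.imread("pics/scene0.png",0).astype(np.float32);B=cv2.imread("pics/scene7f.png",0).astype(np.float32)
def edge(I,x,y0,y1):
    pr=cv2.GaussianBlur(I,(3,3),0)[y0:y1,x-1:x+2].mean(1);g=np.abs(np.diff(pr));k=g.argmax()
    w=g[max(0,k-2):k+3];return y0+max(0,k-2)+(w*np.arange(len(w))).sum()/w.sum()
for x in[200,215,230,245,310,325,340,355,370]:
    yc=248+(x-189)*52/190
    y0,y1=int(yc-8),int(yc+16)
    print(x,round(edge(A,x,y0,y1),2),round(edge(B,x,y0,y1),2))
out=np.hstack([cv2.resize(cv2.imread(f"pics/{f}.png")[245:310,240:305],None,fx=6,fy=6,interpolation=cv2.INTER_CUBIC) for f in("scene0","scene7f")]);cv2.imwrite("pics/cmp.png",out)
E
```

```text
200 244.26 252.64
215 248.28 256.71
230 252.31 260.81
245 256.31 264.82
310 273.81 282.72
325 277.81 286.77
340 281.84 290.81
355 285.82 295.01
370 289.85 299.11
```

View pics/cmp.png

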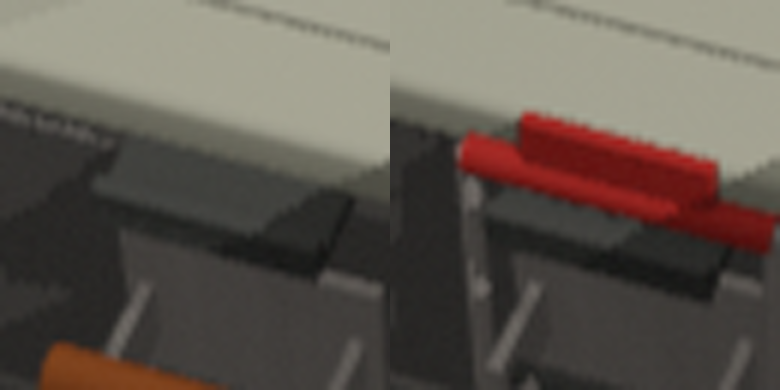

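```bash
python3 - <<'E'
from tgt import *
im=cv2.imread("pics/top7f.png")[205:265,315:375];b=cv2.imread("pics/top0.png")[205:265,315:375]
cv2.imwrite("pics/kc.png",np.hstack([cv2.resize(i,None,fx=6.5,fy=6.5,interpolation=cv2.INTER_CUBIC) for i in(b,im)]))
for o in(0,.006,.012,.021):print(o,[((proj("top",W(p,o,s,.1265))-[315,205])*6.5).round() for s in(-.023,.023)])
E
```

```text
0 [array([189., 334.]), array([ 68., 135.])]
0.006 [array([215., 318.]), array([ 93., 119.])]
0.012 [array([241., 302.]), array([119., 104.])]
0.021 [array([279., 278.]), array([158.,  80.])]
```

View pics/kc.png

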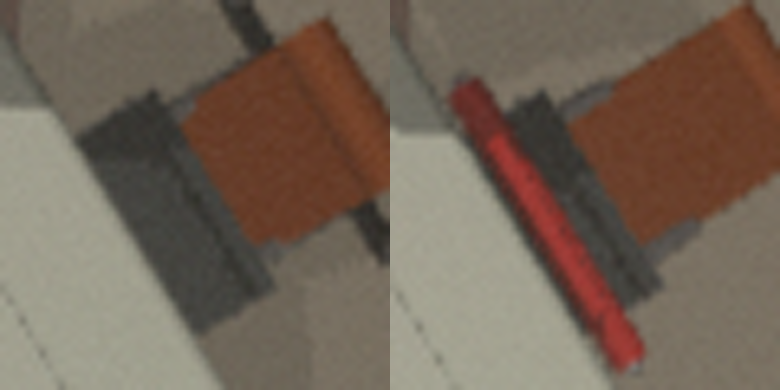

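```bash
python3 - <<'E'
from tgt import *
from rig import sign_off
print(loc());print(sign_off())
E
```

```text
{'o': np.float64(0.2337), 's': np.float64(-0.0003), 'z': np.float64(0.1983), 'tilt': np.float64(20.1), 'F': array([-0. ,  0.4,  0.3]), 'clock': 8.625}
the job is handed in; nothing more can be done
None
```

I latched the cake box and handed the job in at 8.6 s. My last checks suggest every condition is met, but no verdict was reported.

With the gripper shut, I swung the hook in over the raised lever until it dropped behind the keeper's lip. I then pressed the lever down to its hard stop, pressing with 28 N, and backed off about 16 cm.

| Check after letting go | Result | Needed |
|---|---|---|
| Lever | Grip about 74 mm out and 51–57 mm high by triangulation (the higher end fitted poorly). The given fully-down position is 73 mm out and 47 mm high, and the pixels matched it within a few. | Above 1.3 rad |
| Lid | Keeper down about 7 mm, so near 126 mm high | Below 129 mm |
| Hook bar | About 125 mm high, 4–6 mm inward of the nominal notch centre, against the lid's edge | Within 10 mm |
| Touching | Wrist force about zero | Robot touches nothing |

Some checks did not agree cleanly:
- **Lid drop:** a first image match gave only about 5 mm, which would put the keeper near 128 mm. A third try, tracking the lid's edge, picked up different edges in the two pictures, so I dropped it. The 7 mm comes from comparing the keeper's corner directly.
- **Box position:** my fit was about 2 mm off in the outward direction, judged against the keeper's outer edge.
- **Bar position:** the bar sits a little inward of the notch centre, but within tolerance.

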